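# Feed spacers through a slot gauge into a gravity tube magazine

### The job

Three aluminium spacers lie in a row on the V rail of the magazine: push them through the slot gauge so that the good ones run down and lie end to end in the sloping tube. One of them is oversize and will stop at the gauge: do not force it, but lift it out and leave it in the steel reject tray, then push on until both good ones are down in the tube. Leave the timer and the petri dish where they are.

Things in the scene. Friction and masses are not known exactly. Their poses are not given: they have to be found in the camera images.
- spacer_a: aluminium spacer, a cylinder 36 mm long with a small blind bore in each end, lying along the V rail. Two of the three are good, 27 mm in diameter (axis 95.6 mm above the bench on the rail); one, not told which, anywhere in the row, is oversize, 31 mm (axis at 97.9 mm). About 0.05 kg. Origin: within 3 mm of its centre; x: along its axis
- spacer_b: aluminium spacer, a cylinder 36 mm long with a small blind bore in each end, lying along the V rail. Two of the three are good, 27 mm in diameter (axis 95.6 mm above the bench on the rail); one, not told which, anywhere in the row, is oversize, 31 mm (axis at 97.9 mm). About 0.05 kg. Origin: within 3 mm of its centre; x: along its axis
- spacer_c: aluminium spacer, a cylinder 36 mm long with a small blind bore in each end, lying along the V rail. Two of the three are good, 27 mm in diameter (axis 95.6 mm above the bench on the rail); one, not told which, anywhere in the row, is oversize, 31 mm (axis at 97.9 mm). About 0.05 kg. Origin: within 3 mm of its centre; x: along its axis
- magazine: Fixed magazine: 300 x 70 mm base plate, level black V rail, slot gauge, sloping tube. Origin: on the bench under the crest where rail and tube meet; z up; x along the rail away from the tube (push toward -x). Rail x = 0 to 165 mm, open end; V 22 mm wide, sides rise at 30 degrees, bottom line z = 80 mm, edges 86 mm. Slippery, friction about 0.2. Spacers start near x = 34, 76 and 118 mm
- gauge: Fixed slot gauge at the crest: two steel jaws 8 mm thick, slot 28.4 mm wide, open above, from x = -10 to +8 mm of the magazine, tops at z = 101 mm. The oversize spacer stops against the front faces (x = +8); a good one whose rear is pushed to there slides down by itself. Over 40 N on the gauge is forcing it. Origin: crest, bottom line of the V; axes as the magazine's
- tube: Sloping tube, fixed: V floor, clear sides 28.4 mm apart, clear roof over its lower 92 mm, end stop below; the upper 38 mm is open above. It falls 30 degrees from the crest, 130 mm long. Origin: at the end stop on the axis of a spacer in the tube; x up along the tube. Two good spacers end to end have centres at x = 18 and 54 mm; the oversize one cannot enter
- reject_tray: Reject tray, fixed: shallow open steel tray 140 x 140 x 18 mm, walls and floor 3 mm, left or right of the magazine, the slide box on the other side. Origin: centre of its underside
- slide_box: Closed flat teal slide box 93 x 142 x 34 mm, fixed, a bystander on the other side of the magazine. Origin: centre of its underside
- timer: Bench timer 58 x 66 x 17 mm, loose bystander lying beyond the magazine. Origin: centre of its underside
- petri_dish: Clear petri dish with lid 63 x 63 x 16 mm, loose bystander lying beyond the magazine. Origin: centre of its underside
Things that resemble listed ones, but are neither listed nor needed, are in the scene too. What is shaped like the spacer_b but green is not meant.

How it is judged (in metres and radians):
At the end, for the whole second after the job is handed in: Both good spacers lie end to end in the sloping tube (centres less than 65 mm up from the end stop, on its axis within 10 mm), the oversize one lies in the reject tray (centre within the walls, less than 30 mm above the tray's underside), and all three are at rest (under 20 mm/s) (((x of spacer_a in the frame of reject_tray between -0.068 and 0.068 m and y of spacer_a in the frame of reject_tray between -0.068 and 0.068 m and z of spacer_a in the frame of reject_tray between 0 and 0.03 m and linear speed of each of spacer_a, spacer_b, spacer_c below 0.02 m/s and x of spacer_b in the frame of tube between 0 and 0.065 m and y of spacer_b in the frame of tube between -0.01 and 0.01 m and z of spacer_b in the frame of tube between -0.01 and 0.01 m and x of spacer_c in the frame of tube between 0 and 0.065 m and y of spacer_c in the frame of tube between -0.01 and 0.01 m and z of spacer_c in the frame of tube between -0.01 and 0.01 m) or (x of spacer_a in the frame of tube between 0 and 0.065 m and y of spacer_a in the frame of tube between -0.01 and 0.01 m and z of spacer_a in the frame of tube between -0.01 and 0.01 m and linear speed of each of spacer_a, spacer_b, spacer_c below 0.02 m/s and x of spacer_b in the frame of reject_tray between -0.068 and 0.068 m and y of spacer_b in the frame of reject_tray between -0.068 and 0.068 m and z of spacer_b in the frame of reject_tray between 0 and 0.03 m and x of spacer_c in the frame of tube between 0 and 0.065 m and y of spacer_c in the frame of tube between -0.01 and 0.01 m and z of spacer_c in the frame of tube between -0.01 and 0.01 m) or (x of spacer_a in the frame of tube between 0 and 0.065 m and y of spacer_a in the frame of tube between -0.01 and 0.01 m and z of spacer_a in the frame of tube between -0.01 and 0.01 m and linear speed of each of spacer_a, spacer_b, spacer_c below 0.02 m/s and x of spacer_b in the frame of tube between 0 and 0.065 m and y of spacer_b in the frame of tube between -0.01 and 0.01 m and z of spacer_b in the frame of tube between -0.01 and 0.01 m and x of spacer_c in the frame of reject_tray between -0.068 and 0.068 m and y of spacer_c in the frame of reject_tray between -0.068 and 0.068 m and z of spacer_c in the frame of reject_tray between 0 and 0.03 m))); the robot touches nothing.
It fails at once if the gauge is forced (more than 40 N on it) (contact force between gauge and anything else above 40 N).
It fails at once if the timer is moved by more than 30 mm (distance of timer from where it was at the start of the episode above 0.03 m).
It fails at once if the petri dish is moved by more than 30 mm (distance of petri_dish from where it was at the start of the episode above 0.03 m).
It also fails if it takes over 69 s, if anything falls off the work surface, if the arm or the gripper's body presses on something with over 40 N, if the wrist force passes 120 N, or if a joint passes its speed limit or range.

### The arm

A 6-joint arm with a two-finger parallel gripper is mounted at the origin on a cart in front of the work surface, level with it; the furniture and walls round the work are solid. World frame = base frame: x ahead of the robot, y to its left, z up, the work surface at z = 0. Lengths are in m, angles in degrees, forces in N, time in s.
With the tool pointing down it reaches from about 0.25 to 0.725 m from the base axis. Payload 9.7 kg.
Tool frame: the origin (TCP) lies at the very end of the fingers, on their centre line; the grasp point (between the pads) lies 19 mm behind it; z points along the fingers, y is the line along which they close (so a half turn about z gives the same grasp; the last joint's range is limited). The gripper opens to 85 mm and grips with 20 to 120 N. Pads are 22 mm wide; open, the fingers measure 114 mm over their backs; the gripper's body (76 mm by 85 mm) begins 54 mm behind the grasp point. The pads swing forward as they close: fully open they stand 13 mm farther back than shut.
Start: joints at [-67.953, 4.979, 10.078, 95.1, 0, 90], TCP at [0.206, -0.51, 0.231] pointing down, gripper open.
Joint ranges: [-179.16, 179.16], [-48.56, 103.87], [-65.8, 70.77], [-126.05, 130.52], [-82.76, 87.17], [-180, 180]. Speed limits (degrees/s): [127.2, 127.2, 147.25, 180, 180, 180].

### API

Orientations are given as [roll, pitch, yaw] about the fixed x, y, z axes, in that order (R = Rz(yaw) Ry(pitch) Rx(roll)).
In Python, from workcell import bot gives the robot as it stands.
- The arm moves only by the tool step_arm, never from a script. Its argument "targets" is a list of rows, each a list of 3 entries, a list of its own where there are three numbers: the opening, from 0 (shut) to 1 (fully open), then the shift along the world's x, y, z in mm, then the turn, a rotation vector about the world's x, y, z in rad. In form: [[grip, [tx, ty, tz], [wx, wy, wz]], ...]. A call has 1 to 8 rows; each row is the pose to reach, as a shift and turn from the pose commanded when the call began; what a row does not reach only later rows make up. A row lasts 1/10 s, in which the tool goes at most 50 mm and 8.59 degrees, less where a joint would pass 70% of its speed; a pose out of reach is approached as far as the arm can. A call with a gripper value outside its range is refused whole. The fingers move at their own pace and stop on an object; "force" is the grip in N (left out, the last holds). Time passes only in rows, so rows that repeat a pose let the fingers close. It gives the time, the measured TCP pose, the force, the opening and the grip force at its end, in the units of the state.
- bot.get_obs(): the state, without advancing time (a new reading comes with each control period).
- bot.camera(name): name is "scene" or "side" or "wrist"; returns (picture, depth): 384x512x3 uint8, red, green, blue; 384x512 float32, m along the optical axis (not along the pixel's ray), 0 where there is no reading.
- bot.camera_params(name): a dict with "K" (3x3 intrinsics, pixels), "R" (3x3) and "t" (3): a world point X has camera coordinates R X + t. Camera axes: x right, y down, z forward; pixel columns grow to the right and rows downward; lengths in m; the calibration is good to about 2 mm. A picture is of the moment at which its call begins: read the wrist's pose just before it. camera_params takes no time and is no camera call; for the wrist camera it gives the pose at the moment of the call.
- bot.job_done(): hands the job in; it is judged then, once.
The state is a dict: "time": time; "q": joint angles; "qd": joint speeds; "joint_efforts": joint torques, N m; "ee_pos": TCP position; "tcp_rot": TCP orientation; "wrist_force": force on the tool from outside, world axes, zero at the start; "torque": the same for the moment, N m; "opening": finger opening in m; "grasp_force": force on a finger pad.
Only numpy, scipy, OpenCV 4.12 (cv2) and the standard library are available. Lean on these libraries where they do the work, as an engineer would, in place of code of your own. Each camera call takes 0.05 s, during which the arm holds its last target. There are 200 camera calls.

## Working session

There is one attempt and no reset: what is moved stays moved. The work goes in short steps, Python scripts to look and compute and a tool call to move; the robot and the scene stay as the last step left them, time stands still between calls to the robot, and variables do not carry over. Pictures are saved under pics/ and viewed, at most 10 in all, crops included, and the job is handed in when it is done.

Besides the shell and the picture viewer there is one more tool, called after "Request:" as name([rows], argument=value, ...), one row to a line, values as JSON. step_arm: Moves the arm, as the interface text tells. Its arguments: {"type":"object","properties":{"targets":{"type":"array","items":{"type":"array"}},"force":{"type":"number"}},"required":["targets"]}

```bash
mkdir -p pics; cat > h.py <<'E'
import numpy as np, cv2
from workcell import bot
def snap(n,tag):
    P=bot.camera_params(n); im,d=bot.camera(n)
    cv2.imwrite(f'pics/{tag}.png',im[:,:,::-1]); np.savez(f'pics/{tag}.npz',im=im,d=d,**{k:np.array(P[k]) for k in 'KRt'})
def world(tag,u,v,r=1):
    z=np.load(f'pics/{tag}.npz'); w=z['d'][v-r:v+r+1,u-r:u+r+1]; w=w[w>0]
    if not len(w): return None
    c=np.median(w)*np.linalg.inv(z['K'])@[u,v,1]; return z['R'].T@(c-z['t'])
def pix(tag,X):
    z=np.load(f'pics/{tag}.npz'); c=z['K']@(z['R']@np.array(X)+z['t']); return c[:2]/c[2]
E
python3 - <<'E'
from h import *
snap('scene','s0'); snap('side','d0')
a=np.hstack([cv2.imread('pics/s0.png'),cv2.imread('pics/d0.png')]); 
cv2.imwrite('pics/both.png',cv2.resize(np.vstack([cv2.imread('pics/s0.png'),cv2.imread('pics/d0.png')]),None,fx=.78,fy=.78))
for n in 'scene','side':
  P=bot.camera_params(n); print(n,-np.array(P['R']).T@P['t'],np.array(P['R'])[2])
print(bot.get_obs())
E
```

```text
scene [-0.02362259  0.86885305  0.88657609] [ 0.44288928 -0.65309347 -0.61426216]
side [ 0.51415782 -1.3013734   0.70710679] [ 0.02500685  0.90301388 -0.42888296]
{'time': 0.1, 'q': array([-6.79525006e+01,  5.00799287e+00,  1.00390885e+01,  9.50993217e+01,
       -7.01039120e-04,  9.00004127e+01]), 'qd': array([-0.03414764, -0.01931595,  0.12213073,  0.0659767 ,  0.04978697,
        0.11006942]), 'joint_efforts': array([ 1.07473046e-03, -5.21563947e+01,  4.65652442e+01,  1.59660203e-02,
       -2.79017726e-06,  2.97818576e-05]), 'ee_pos': array([ 0.20637676, -0.50959298,  0.23065439]), 'tcp_rot': array([-1.79931774e+02,  7.01530054e-04,  2.20470876e+01]), 'wrist_force': array([-0.58197974,  0.81564032, -0.70336493]), 'torque': array([0.02897407, 0.02361392, 0.00832037]), 'grasp_force': 0.0, 'opening': 0.0852808934872438}
```

View pics/both.png

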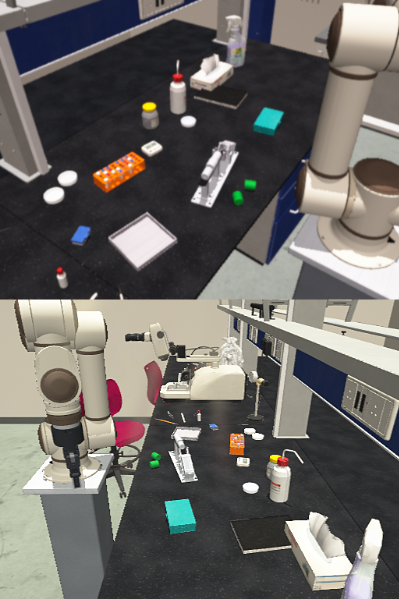

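The scene view shows the magazine near (275,225) full-scale with a row of spacers on it. Lookalikes are two green cylinders near (305,255) and (320,236). The tray is near (183,308), the teal box near (343,155), the timer near (194,190) and a clear dish near (241,156). I'll enlarge this.

```bash
python3 - <<'E'
from h import *
a=cv2.imread('pics/s0.png')[170:275,225:335]; b=cv2.imread('pics/d0.png')[150:250,170:280]
a=cv2.resize(a,(400,382),interpolation=cv2.INTER_CUBIC);b=cv2.resize(b,(400,364),interpolation=cv2.INTER_CUBIC)
b=cv2.copyMakeBorder(b,0,18,0,0,cv2.BORDER_CONSTANT)
cv2.imwrite('pics/c0.png',np.hstack([a,b]))
E
```

```text
(no output)
```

View pics/c0.png

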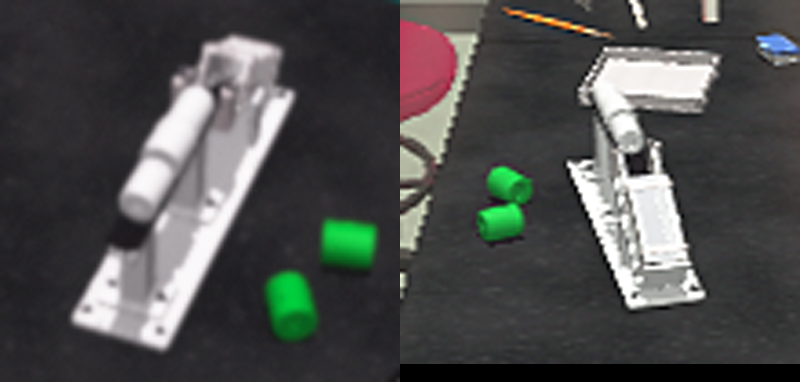

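The left crop shows the open rail end at crop (125,225) with spacers running up to the gauge near (200,95). The tube is behind it at (240,60). The green cylinders at crop (290,305) and (348,243) are the decoys and lie on the bench. The three aluminium ones are on the rail. Next I'll get rough coordinates.

```bash
python3 - <<'E'
from h import *
f=lambda u,v:(int(round(225+u*.275)),int(round(170+v*.275)))
for n,p in dict(NL=(82,318),NR=(163,342),FR=(287,97),midNR=(225,220),cylend=(135,205),cyl1=(152,165),cyl2=(178,125),cyl3=(195,100)).items(): print(n,world('s0',*f(*p)).round(4))
for n,p in dict(tray=(183,308),trayL=(140,306),trayB=(186,275),trayR=(226,306),trayF=(181,342),teal=(343,155),timer=(194,190),dish=(241,156)).items(): print(n,world('s0',*p).round(4))
# magazine top points above z .07
z=np.load('pics/s0.npz')
E
```

```text
NL [0.4767 0.1787 0.0087]
NR [0.4195 0.1646 0.0062]
FR [ 0.4857 -0.1137  0.007 ]
midNR [0.452  0.0332 0.0046]
cylend [0.4628 0.1389 0.0916]
cyl1 [0.4647 0.1148 0.1092]
cyl2 [0.4721 0.0723 0.1122]
cyl3 [0.4783 0.0391 0.1069]
tray [0.5066 0.389  0.0032]
trayL [0.5806 0.4475 0.0167]
trayB [0.5597 0.3176 0.0145]
trayR [0.4242 0.3359 0.0155]
trayF [0.4478 0.4604 0.0077]
teal [ 0.4775 -0.3407  0.0343]
timer [0.7595 0.0568 0.017 ]
dish [ 0.7524 -0.1655  0.0182]
```

```bash
python3 - <<'E'
from h import *
from scipy.spatial.transform import Rotation as Ro
P=bot.camera_params('wrist');o=bot.get_obs();T=Ro.from_euler('xyz',o['tcp_rot'],degrees=True).as_matrix()
c=-np.array(P['R']).T@P['t'];print('cam in tool',T.T@(c-o['ee_pos']),'axis in tool',T.T@np.array(P['R'])[2],P['K'])
E
```

```text
cam in tool [ 7.12628061e-02  9.43655318e-05 -1.42533741e-01] axis in tool [-0.27555161  0.00116026  0.96128558] [[323.00846253   0.         251.51030567]
 [  0.         323.00846253 193.06128079]
 [  0.           0.           1.        ]]
```

Request:
step_arm([
  [1, [32, 76, 6], [0, 0, 0.18]],
  [1, [64, 152, 12], [0, 0, 0.36]],
  [1, [96, 228, 18], [0, 0, 0.54]],
  [1, [128, 305, 25], [0, 0, 0.71]],
  [1, [160, 381, 31], [0, 0, 0.89]],
  [1, [192, 457, 37], [0, 0, 1.07]],
  [1, [224, 533, 44], [0, 0, 1.24]],
  [1, [254, 600, 50], [0, 0, 1.42]],
])

```text
time: 0.9
ee_pos: [0.3614, -0.1403, 0.2615]
tcp_rot: [180.0, 0.0, 91.1]
wrist_force: [0.5, -0.5, -0.8]
opening: 0.0855
grasp_force: 0.0
```

Request:
step_arm([
  [1, [20, 38, 4], [0, 0, 0.11]],
  [1, [40, 76, 8], [0, 0, 0.215]],
  [1, [65, 115, 12], [0, 0, 0.215]],
  [1, [90, 155, 16], [0, 0, 0.215]],
  [1, [110, 195, 20], [0, 0, 0.215]],
  [1, [110, 195, 20], [0, 0, 0.215]],
  [1, [110, 195, 20], [0, 0, 0.215]],
])

```text
time: 1.6
ee_pos: [0.4712, 0.0536, 0.2807]
tcp_rot: [-179.9, -0.0, 103.3]
wrist_force: [0.2, -0.4, 0.5]
opening: 0.0855
grasp_force: 0.0
```

```bash
python3 - <<'E'
from h import *
print(bot.get_obs()['ee_pos'],bot.get_obs()['tcp_rot'])
snap('wrist','w0')
cv2.imwrite('pics/w0b.png',cv2.resize(cv2.imread('pics/w0.png'),(800,600),interpolation=cv2.INTER_CUBIC))
E
```

```text
[0.47122287 0.05360864 0.28072047] [-1.79907680e+02 -2.50216566e-03  1.03252554e+02]
```

View pics/w0b.png

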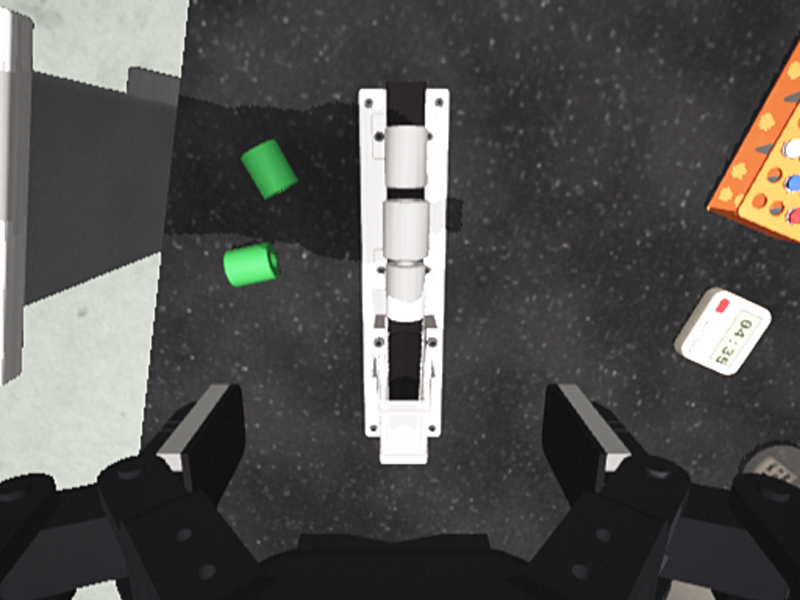

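The wrist picture shows the spacers at (406,155), (406,230) and (406,290) in 800×600 pixels. The middle one looks wider. The gauge is at about (404,325), the tube is below it, and the plate corners are (360,89), (450,89), (441,437) and (366,437). I'll measure next.

```bash
python3 - <<'E'
from h import *
z=np.load('pics/w0.npz');im=z['im'];d=z['d'];K,R,t=z['K'],z['R'],z['t']
v,u=np.mgrid[:384,:512]; c=(np.linalg.inv(K)@np.stack([u.ravel(),v.ravel(),0*u.ravel()+1]))*d.ravel(); W=((c-t[:,None]).T@R).reshape(384,512,3)
cor=[np.array(W[int(b*.64),int(a*.64)]) for a,b in((365,95),(445,95),(437,432),(369,432))];print(np.round(cor,4))
ex=((cor[0]+cor[1])-(cor[2]+cor[3]))[:2];ex/=np.linalg.norm(ex);print('yaw',np.degrees(np.arctan2(ex[1],ex[0])))
ey=np.array([-ex[1],ex[0]])
ctr=np.mean(cor,0)[:2]
m=(W[...,2]>.09)&(W[...,2]<.125)&(u>235)&(u<285)&(v>70)&(v<210)
for vv in range(74,215,3):
    s=m[vv]; 
    if s.sum()<3: print(vv,s.sum());continue
    p=W[vv][s]; x=(p[:,:2]-ctr)@ex; y=(p[:,:2]-ctr)@ey
    k=np.abs(y-np.median(y))<.004
    print(vv,'x %.1f y %.1f..%.1f top %.1f'%(x.mean()*1e3,y.min()*1e3,y.max()*1e3,np.median(p[k,2])*1e3), p[:,:2].mean(0).round(4))
print(ctr,world('w0',403*64//100,490*64//100) if 0 else '')
E
```

```text
[[ 0.4241  0.1617  0.0083]
 [ 0.4834  0.1757  0.0079]
 [ 0.5508 -0.1061  0.009 ]
 [ 0.4906 -0.1211  0.0078]]
yaw 103.3330365318151
74 0
77 0
80 0
83 x 114.3 y -12.1..13.6 top 108.5 [0.46   0.1386]
86 x 111.7 y -12.0..13.6 top 109.1 [0.4606 0.136 ]
89 x 109.0 y -12.1..13.6 top 108.9 [0.4613 0.1334]
92 x 106.3 y -12.3..13.7 top 108.7 [0.4619 0.1308]
95 x 103.6 y -12.4..13.7 top 109.1 [0.4625 0.1282]
98 x 100.9 y -12.4..13.7 top 108.6 [0.4632 0.1256]
101 x 98.2 y -12.5..13.7 top 108.9 [0.4638 0.1229]
104 x 95.5 y -12.6..13.7 top 108.8 [0.4645 0.1203]
107 x 92.7 y -12.8..13.7 top 108.8 [0.4651 0.1176]
110 x 90.0 y -11.4..13.8 top 108.9 [0.4653 0.1148]
113 x 87.2 y -11.5..13.8 top 108.3 [0.4659 0.1121]
116 x 84.4 y -11.6..13.8 top 108.8 [0.4666 0.1094]
119 x 81.6 y -11.6..12.7 top 108.4 [0.4677 0.1068]
122 0
125 0
128 x 72.0 y -12.2..12.9 top 92.4 [0.4703 0.0976]
131 x 70.7 y -13.6..14.7 top 112.9 [0.4702 0.0962]
134 x 67.8 y -13.7..14.7 top 113.2 [0.4709 0.0934]
137 x 65.0 y -13.8..14.8 top 113.4 [0.4716 0.0907]
140 x 62.1 y -13.8..14.8 top 112.8 [0.4722 0.0879]
143 x 59.2 y -13.9..14.8 
[... 384 characters left out ...]
67 2
170 x 30.7 y -12.8..13.0 top 102.4 [0.4799 0.0574]
173 x 28.6 y -12.9..13.0 top 108.5 [0.4803 0.0554]
176 x 25.7 y -11.6..13.0 top 108.6 [0.4805 0.0524]
179 x 22.6 y -11.5..13.0 top 108.5 [0.4812 0.0493]
182 x 19.5 y -11.6..13.0 top 109.0 [0.4819 0.0463]
185 x 16.4 y -11.7..13.1 top 108.9 [0.4827 0.0433]
188 x 13.1 y -11.7..13.1 top 108.5 [0.4834 0.0401]
191 x 10.0 y -11.8..13.1 top 109.0 [0.4842 0.0372]
194 x 6.8 y -11.8..13.1 top 109.2 [0.4849 0.034 ]
197 x 3.6 y -11.8..13.1 top 108.4 [0.4857 0.0309]
200 x 0.4 y -12.0..13.1 top 109.0 [0.4864 0.0278]
203 x -2.6 y -10.8..12.1 top 108.7 [0.4871 0.0248]
206 0
209 x -13.3 y -21.1..21.9 top 95.2 [0.4908 0.0147]
212 0
[0.48722975 0.02756521]
```

The middle spacer is the oversize one: its top is at 113.3 mm, while the others are at 108.9 mm. Next I'll locate the gauge's front face and the rail end.

```bash
python3 - <<'E'
from h import *
z=np.load('pics/w0.npz');im=z['im'];d=z['d'];K,R,t=z['K'],z['R'],z['t']
v,u=np.mgrid[:384,:512]; c=(np.linalg.inv(K)@np.stack([u.ravel(),v.ravel(),0*u.ravel()+1]))*d.ravel(); W=((c-t[:,None]).T@R).reshape(384,512,3)
ctr=np.array([.48723,.027565]);a=np.radians(103.33);ex=np.array([np.cos(a),np.sin(a)]);ey=np.array([-ex[1],ex[0]])
X=(W[...,:2]-ctr)@ex*1e3;Y=(W[...,:2]-ctr)@ey*1e3;Z=W[...,2]*1e3
m=(Z>99)&(Z<104)&(np.abs(X+20)<25)&(np.abs(Y)>15)&(np.abs(Y)<26)
print('jaw',m.sum(),np.percentile(X[m],[0,5,50,95,100]),Y[m].min(),Y[m].max(),Z[m].mean())
for col in (242,243,274,275,276): 
    print(col,[(vv,round(X[vv,col]),round(Y[vv,col]),round(Z[vv,col])) for vv in range(200,222,2)])
for col in (250,260,268): print(col,[(vv,round(X[vv,col]),round(Y[vv,col]),round(Z[vv,col])) for vv in range(46,90,4)])
print([(vv,round(X[vv,258]),round(Z[vv,258])) for vv in range(208,310,5)])
E
```

```text
jaw 179 [-31.99561798 -30.15555628 -19.06958383 -13.23987961 -12.57253622] -21.833575739893273 21.826692031460457 101.55351944871624
242 [(200, -30, 21, 8), (202, -14, 19, 69), (204, -13, 19, 78), (206, -14, 19, 84), (208, -13, 19, 91), (210, -13, 19, 98), (212, -14, 18, 101), (214, -17, 18, 101), (216, -18, 18, 103), (218, -20, 18, 104), (220, -22, 18, 104)]
243 [(200, -30, 20, 10), (202, -13, 18, 72), (204, -14, 18, 77), (206, -13, 18, 85), (208, -13, 18, 92), (210, -13, 17, 99), (212, -14, 17, 101), (214, -17, 17, 101), (216, -19, 17, 102), (218, -20, 17, 104), (220, -22, 17, 104)]
274 [(200, -30, -22, 9), (202, -13, -17, 72), (204, -13, -17, 79), (206, -13, -16, 85), (208, -13, -16, 92), (210, -13, -15, 100), (212, -15, -15, 101), (214, -17, -15, 102), (216, -19, -15, 101), (218, -21, -15, 103), (220, -22, -15, 105)]
275 [(200, -30, -23, 9), (202, -13, -18, 71), (204, -13, -18, 78), (206, -13, -17, 86), (208, -13, -17, 93), (210, -13, -16, 99), (212, -14, -16, 101), (214, -17, -16, 102), (216, -19, -16, 102), (218, -20, -16, 103), (220, -22, -16, 105)]
276 [(200, -30, -24, 8), (2
[... 492 characters left out ...]
139, 0, 80), (62, 135, 0, 79), (66, 131, 0, 81), (70, 128, 0, 81), (74, 124, 0, 81), (78, 120, 0, 81), (82, 115, 0, 109), (86, 112, 0, 109)]
268 [(46, 162, -12, -1), (50, 157, -12, 1), (54, 142, -8, 84), (58, 138, -8, 85), (62, 135, -8, 84), (66, 131, -8, 85), (70, 127, -8, 87), (74, 124, -8, 85), (78, 120, -8, 85), (82, 115, -7, 105), (86, 112, -7, 107)]
[(208, -17, 81), (213, -23, 80), (218, -31, 75), (223, -39, 70), (228, -47, 66), (233, 99, 423), (238, -65, 55), (243, -74, 50), (248, -83, 44), (253, -93, 39), (258, -73, 91), (263, -81, 89), (268, -91, 83), (273, -101, 77), (278, -112, 70), (283, -121, 65), (288, -134, 57), (293, -143, 54), (298, -188, -1), (303, -195, 2), (308, -204, 1)]
```

Request:
step_arm([
  [0, [-7, 47, -10], [0, 0, 0.001]],
  [0, [-13, 90, -30], [0, 0, 0.001]],
  [0, [-16, 107, -75], [0, 0, 0.001]],
  [0, [-16, 107, -120], [0, 0, 0.001]],
  [0, [-16, 107, -160], [0, 0, 0.001]],
  [0, [-16, 107, -185], [0, 0, 0.001]],
  [0, [-16, 107, -190], [0, 0, 0.001]],
  [0, [-16, 107, -190], [0, 0, 0.001]],
])

```text
time: 2.45
ee_pos: [0.455, 0.1587, 0.0916]
tcp_rot: [-180.0, 0.0, 103.1]
wrist_force: [1.0, -0.1, 0.4]
opening: -0.0001
grasp_force: 0.0
```

Request:
step_arm([
  [0, [1.4, -5.8, 0], [0, 0, 0]],
  [0, [2.8, -11.7, 0], [0, 0, 0]],
  [0, [4.2, -17.5, 0], [0, 0, 0]],
  [0, [5.5, -23.4, 0], [0, 0, 0]],
  [0, [6.9, -29.2, 0], [0, 0, 0]],
  [0, [8.3, -35, 0], [0, 0, 0]],
  [0, [9.7, -40.9, 0], [0, 0, 0]],
  [0, [11.1, -46.7, 0], [0, 0, 0]],
])

```text
time: 3.25
ee_pos: [0.4664, 0.1126, 0.0913]
tcp_rot: [-180.0, 0.0, 103.2]
wrist_force: [0.3, 1.9, 1.4]
opening: 0.0001
grasp_force: 0.5
```

```bash
python3 - <<'E'
from h import *
snap('wrist','w1');snap('side','d1');snap('scene','s1')
b=cv2.resize(cv2.imread('pics/d1.png')[165:245,200:280],(280,280),interpolation=cv2.INTER_CUBIC)
a=cv2.resize(cv2.imread('pics/w1.png'),(500,375)); s=cv2.resize(cv2.imread('pics/s1.png')[170:275,225:335],(293,280),interpolation=cv2.INTER_CUBIC)
o=np.zeros((600,800,3),np.uint8);o[:375,:500]=a;o[:280,510:790]=b;o[300:580,507:800]=s
cv2.imwrite('pics/c1.png',o); print(bot.get_obs()['ee_pos'],bot.get_obs()['wrist_force'])
E
```

```text
[0.46630742 0.11267935 0.09124271] [-0.40283121 -1.04666572  0.27478573]
```

View pics/c1.png

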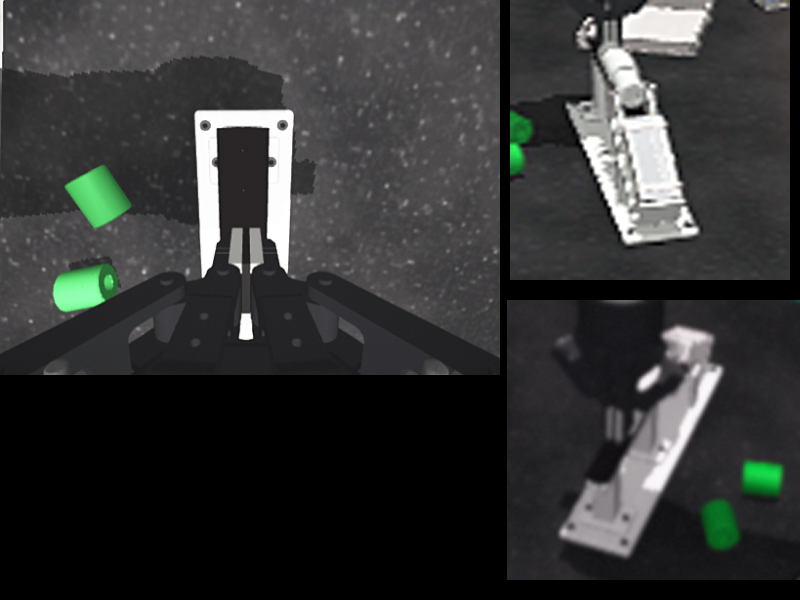

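The composite shows the fingers behind the row (wrist) and the leading spacer in the gauge slot (side, about (632,95)). I'll go on gently.

Request:
step_arm([
  [0, [0.7, -2.9, 0], [0, 0, 0]],
  [0, [1.4, -5.8, 0], [0, 0, 0]],
  [0, [2.1, -8.8, 0], [0, 0, 0]],
  [0, [2.8, -11.7, 0], [0, 0, 0]],
  [0, [3.1, -13, 0], [0, 0, 0]],
])

```text
time: 3.9
ee_pos: [0.4695, 0.0998, 0.0913]
tcp_rot: [-180.0, 0.0, 103.2]
wrist_force: [-0.7, -0.2, -0.3]
opening: 0.0003
grasp_force: 0.2
```

Request:
step_arm([
  [0, [0.2, -1, 0], [0, 0, 0]],
  [0, [0.3, -1.5, 0], [0, 0, 0]],
  [0, [0.3, -1.5, 0], [0, 0, 0]],
])

```text
time: 4.2
ee_pos: [0.4697, 0.0985, 0.0914]
tcp_rot: [180.0, 0.0, 103.2]
wrist_force: [0.1, 0.6, 1.1]
opening: -0.0002
grasp_force: 0.0
```

Request:
step_arm([
  [0, [0.2, -1, 0], [0, 0, 0]],
  [0, [0.3, -1.5, 0], [0, 0, 0]],
  [0, [0.3, -1.5, 0], [0, 0, 0]],
])

```text
time: 4.5
ee_pos: [0.4701, 0.0971, 0.0914]
tcp_rot: [180.0, 0.0, 103.2]
wrist_force: [-0.1, -0.1, 0.4]
opening: -0.0003
grasp_force: 0.0
```

Request:
step_arm([
  [0, [0.2, -1, 0], [0, 0, 0]],
  [0, [0.3, -1.5, 0], [0, 0, 0]],
  [0, [0.3, -1.5, 0], [0, 0, 0]],
])

```text
time: 4.8
ee_pos: [0.4703, 0.0959, 0.0914]
tcp_rot: [180.0, -0.0, 103.2]
wrist_force: [0.7, 2.8, -0.5]
opening: -0.0003
grasp_force: 1.5
```

Contact at 2.8 N, at the expected position (fingers' x ≈ 91.7 mm). I'll back off, rise, open and look.

Request:
step_arm([
  [0, [-1, 4, 0], [0, 0, 0]],
  [0, [-1, 5, 35], [0, 0, 0]],
  [1, [0, 0, 80], [0, 0, 0]],
  [1, [0, -10, 120], [0, 0, 0]],
  [1, [0, -20, 150], [0, 0, 0]],
  [1, [0, -20, 150], [0, 0, 0]],
  [1, [0, -20, 150], [0, 0, 0]],
])

```text
time: 5.5
ee_pos: [0.4706, 0.0756, 0.2416]
tcp_rot: [179.9, 0.0, 103.2]
wrist_force: [-0.2, -0.2, -0.4]
opening: 0.0726
grasp_force: 0.0
```

```bash
cat > m.py <<'E'
from h import *
def mag(tag):
    z=np.load(f'pics/{tag}.npz');d=z['d'];K,R,t=z['K'],z['R'],z['t']
    v,u=np.mgrid[:384,:512]; c=(np.linalg.inv(K)@np.stack([u.ravel(),v.ravel(),0*u.ravel()+1]))*d.ravel(); W=((c-t[:,None]).T@R).reshape(384,512,3)
    O=np.array([.4916,.0067]);a=np.radians(103.33);ex=np.array([np.cos(a),np.sin(a)]);ey=np.array([-ex[1],ex[0]])
    return (W[...,:2]-O)@ex*1e3,(W[...,:2]-O)@ey*1e3,W[...,2]*1e3
def prof(tag):
    X,Y,Z=mag(tag)
    for lo in range(-110,150,4):
        k=(X>=lo)&(X<lo+4)&(abs(Y)<3)&(Z>20)&(Z<130)
        if k.sum(): print(lo+2,np.median(Z[k]).round(1),end=' | ')
E
python3 - <<'E'
from m import *
print(bot.get_obs()['ee_pos']); snap('wrist','w2'); prof('w2')
snap('side','d2')
a=cv2.resize(cv2.imread('pics/w2.png'),(500,375)); b=cv2.resize(cv2.imread('pics/d2.png')[165:245,200:280],(300,300),interpolation=cv2.INTER_CUBIC)
o=np.zeros((375,800,3),np.uint8);o[:,:500]=a;o[:300,500:]=b;cv2.imwrite('pics/c2.png',o)
E
```

```text
[0.47064961 0.07556872 0.24161228]
-108 59.7 | -104 62.3 | -100 64.2 | -96 66.8 | -92 69.4 | -88 71.5 | -84 37.7 | -80 75.6 | -76 57.9 | -72 80.2 | -68 43.9 | -64 46.0 | -60 88.4 | -56 89.4 | -52 91.1 | -48 53.2 | -44 56.1 | -40 58.5 | -36 60.6 | -32 63.0 | -28 65.3 | -24 67.5 | -20 69.6 | -16 71.9 | -12 74.3 | -8 76.9 | 8 112.8 | 12 113.3 | 16 113.2 | 20 113.1 | 24 113.3 | 28 113.2 | 32 113.1 | 36 113.2 | 40 113.2 | 44 111.3 | 48 108.9 | 52 108.6 | 56 108.8 | 60 108.9 | 64 109.1 | 68 108.8 | 72 108.8 | 76 108.6 | 80 90.1 | 84 81.0 | 88 80.9 | 92 81.3 | 96 81.0 | 100 81.0 | 104 81.0 | 108 80.9 | 112 80.8 | 116 80.9 | 120 81.0 | 124 81.2 | 128 80.9 | 132 80.9 | 136 80.9 | 140 80.7 | 144 80.8 | 148 80.5 |
```

View pics/c2.png

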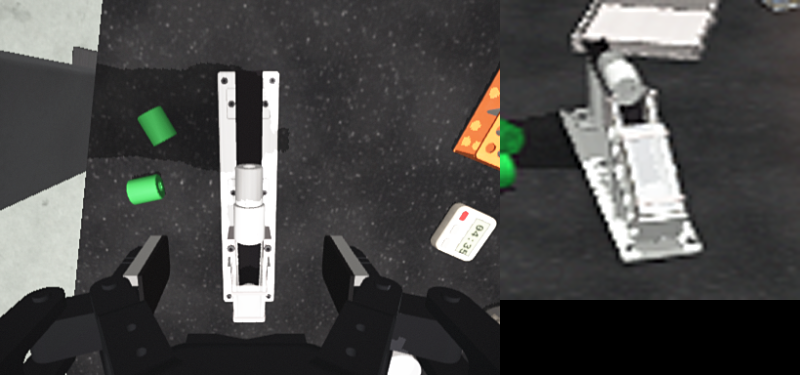

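The first good spacer has gone down: the upper tube is empty. The oversize one sits at the gauge at x 8 to 44, with the last good one at 44 to 80. Now I'll grasp the oversize one.

Request:
step_arm([
  [1, [8, -22, -30], [0, 0, 0.002]],
  [1, [15, -43, -55], [0, 0, 0.002]],
  [1, [15, -43, -100], [0, 0, 0.002]],
  [1, [15, -43, -140], [0, 0, 0.002]],
  [1, [15, -43, -159], [0, 0, 0.002]],
  [1, [15, -43, -159], [0, 0, 0.002]],
])

```text
time: 6.2
ee_pos: [0.4826, 0.0326, 0.0781]
tcp_rot: [-179.6, -0.1, 103.3]
wrist_force: [-0.2, 0.2, -0.4]
opening: 0.0851
grasp_force: 0.0
```

Request:
step_arm([
  [0.3, [0, 0, 0], [0, 0, 0]],
  [0.3, [0, 0, 0], [0, 0, 0]],
  [0.3, [0, 0, 0], [0, 0, 0]],
  [0.3, [0, 0, 0], [0, 0, 0]],
  [0.3, [0, 0, 0], [0, 0, 0]],
  [0.3, [0, 0, 0], [0, 0, 0]],
], force=30)

```text
time: 6.8
ee_pos: [0.4858, 0.0327, 0.0835]
tcp_rot: [179.9, 0.0, 103.3]
wrist_force: [-2.1, -0.3, 6.2]
opening: 0.0301
grasp_force: 29.4
```

Request:
step_arm([
  [0.2, [0, 0, 3], [0, 0, 0]],
  [0.2, [0, 0, 8], [0, 0, 0]],
  [0.2, [0, 0, 18], [0, 0, 0]],
  [0.2, [0, 0, 35], [0, 0, 0]],
  [0.2, [0, 0, 60], [0, 0, 0]],
  [0.2, [0, 0, 80], [0, 0, 0]],
  [0.2, [0, 0, 80], [0, 0, 0]],
])

```text
time: 7.5
ee_pos: [0.4867, 0.0327, 0.1658]
tcp_rot: [179.7, 0.0, 103.3]
wrist_force: [0.7, -0.1, -0.9]
opening: 0.0299
grasp_force: 29.8
```

```bash
python3 - <<'E'
from m import *
print(bot.get_obs()['ee_pos'],bot.get_obs()['opening']); snap('wrist','w3'); X,Y,Z=mag('w3')
a=cv2.resize(cv2.imread('pics/w3.png'),(500,375));cv2.imwrite('pics/c3.png',a)
# tray centre from scene view: wall-top points
z=np.load('pics/s0.npz')
n=lambda p:world('s0',*p)
Xs,Ys,Zs=mag('s0')
O=np.array([.4916,.0067]);A=np.radians(103.33);ex=np.array([np.cos(A),np.sin(A)]);ey=np.array([-ex[1],ex[0]])
m=np.zeros_like(Zs,bool);m[265:350,135:232]=1;m&=(Zs>13)&(Zs<22)
P=O+(Xs[m][:,None]*ex+Ys[m][:,None]*ey)/1e3
print(len(P),cv2.minAreaRect(P.astype(np.float32)*1000))
E
```

```text
[0.48665011 0.03273389 0.1658123 ] 0.029916183731101467
506 ((504.923828125, 391.0384521484375), (142.1521759033203, 144.7061309814453), 78.8833999633789)
```

View pics/c3.png

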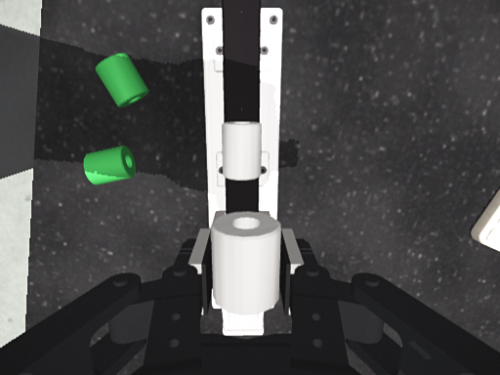

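The oversize spacer is held squarely in the pads, at (247,262). The remaining good one is on the rail at (241,150). I'll carry it to the tray centre, (0.505, 0.391).

Request:
step_arm([
  [0.2, [2, 45, 0], [0, 0, 0]],
  [0.2, [5, 92, 0], [0, 0, 0]],
  [0.2, [7, 139, 0], [0, 0, 0]],
  [0.2, [10, 186, 0], [0, 0, 0]],
  [0.2, [12, 233, -10], [0, 0, 0]],
  [0.2, [15, 280, -30], [0, 0, 0]],
  [0.2, [17, 325, -50], [0, 0, 0]],
  [0.2, [18, 357, -80], [0, 0, 0]],
])

```text
time: 8.35
ee_pos: [0.5031, 0.3926, 0.0814]
tcp_rot: [180.0, -0.0, 103.4]
wrist_force: [1.4, 0.5, -0.8]
opening: 0.0304
grasp_force: 29.8
```

Request:
step_arm([
  [0.2, [0, 0, 0], [0, 0, 0]],
  [0.2, [0, 0, 0], [0, 0, 0]],
])

```text
time: 8.55
ee_pos: [0.5022, 0.3895, 0.0803]
tcp_rot: [-179.8, 0.1, 103.4]
wrist_force: [0.4, -0.5, 0.2]
opening: 0.0299
grasp_force: 29.9
```

Descend to TCP z ≈ 0.009, then open halfway.

Request:
step_arm([
  [0.2, [0, 0, -30], [0, 0, 0]],
  [0.2, [0, 0, -55], [0, 0, 0]],
  [0.2, [0, 0, -67], [0, 0, 0]],
  [0.2, [0, 0, -71], [0, 0, 0]],
  [0.2, [0, 0, -72], [0, 0, 0]],
  [0.2, [0, 0, -72], [0, 0, 0]],
])

```text
time: 9.15
ee_pos: [0.504, 0.3898, 0.0119]
tcp_rot: [179.9, -0.0, 103.3]
wrist_force: [-0.1, -0.3, -0.2]
opening: 0.0304
grasp_force: 29.9
```

Request:
step_arm([
  [0.4, [0, 0, 0], [0, 0, 0]],
  [0.45, [0, 0, 0], [0, 0, 0]],
  [0.55, [0, 0, 0], [0, 0, 0]],
  [0.55, [0, 0, 0], [0, 0, 0]],
  [0.55, [0, 0, 10], [0, 0, 0]],
  [0.55, [0, 0, 40], [0, 0, 0]],
  [0.55, [0, 0, 85], [0, 0, 0]],
  [0.55, [0, 0, 130], [0, 0, 0]],
])

```text
time: 9.95
ee_pos: [0.5029, 0.3893, 0.1422]
tcp_rot: [-180.0, 0.0, 103.3]
wrist_force: [0.1, 0.3, 0.4]
opening: 0.0472
grasp_force: 0.0
```

```bash
python3 - <<'E'
from m import *
print(bot.get_obs()['ee_pos'],bot.get_obs()['opening']); snap('wrist','w4')
cv2.imwrite('pics/c4.png',cv2.resize(cv2.imread('pics/w4.png'),(500,375)))
E
```

```text
[0.50287993 0.38933874 0.14222168] 0.04724454441203198
```

View pics/c4.png

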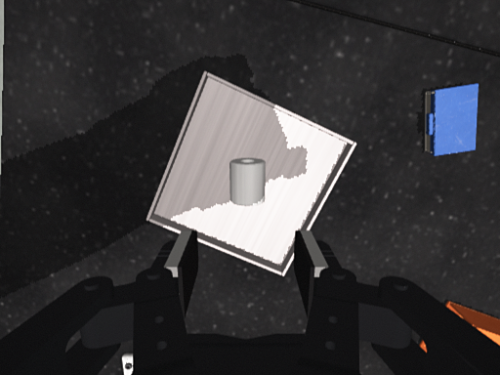

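The oversize spacer lies near the middle of the tray, at (247,181). Now I'll go behind the last good one with the fingers shut.

Request:
step_arm([
  [0, [-6, -47, 0], [0, 0, 0]],
  [0, [-12, -94, 0], [0, 0, 0]],
  [0, [-18, -141, 0], [0, 0, 0]],
  [0, [-24, -188, 0], [0, 0, 0]],
  [0, [-30, -235, 0], [0, 0, 0]],
  [0, [-35, -272, 0], [0, 0, 0]],
  [0, [-35, -279, -25], [0, 0, 0]],
  [0, [-35, -279, -51], [0, 0, 0]],
])

```text
time: 10.8
ee_pos: [0.4691, 0.1092, 0.0905]
tcp_rot: [179.8, 0.0, 103.1]
wrist_force: [0.4, 0.3, -0.5]
opening: 0.0002
grasp_force: 0.0
```

Request:
step_arm([
  [0, [0, 0, 0], [0, 0, 0]],
  [0, [0, 0, 0], [0, 0, 0]],
])

```text
time: 11.0
ee_pos: [0.4683, 0.1107, 0.0902]
tcp_rot: [-180.0, -0.0, 103.3]
wrist_force: [-0.4, -0.2, 1.1]
opening: 0.0004
grasp_force: 0.0
```

Request:
step_arm([
  [0, [1.4, -6, 0], [0, 0, 0]],
  [0, [2.8, -12, 0], [0, 0, 0]],
  [0, [4.3, -18, 0], [0, 0, 0]],
  [0, [5.7, -24, 0], [0, 0, 0]],
  [0, [7.1, -30, 0], [0, 0, 0]],
  [0, [8.5, -36, 0], [0, 0, 0]],
  [0, [9.9, -42, 0], [0, 0, 0]],
  [0, [11, -46, 0], [0, 0, 0]],
])

```text
time: 11.8
ee_pos: [0.4794, 0.064, 0.0893]
tcp_rot: [-180.0, 0.0, 103.3]
wrist_force: [-0.2, 0.4, -0.2]
opening: 0.0002
grasp_force: 0.2
```

Request:
step_arm([
  [0, [1.2, -5, 0], [0, 0, 0]],
  [0, [2.4, -10, 0], [0, 0, 0]],
  [0, [3.5, -15, 0], [0, 0, 0]],
  [0, [4.7, -20, 0], [0, 0, 0]],
  [0, [5.9, -25, 0], [0, 0, 0]],
  [0, [6.8, -29, 0], [0, 0, 0]],
  [0, [7.3, -31, 0], [0, 0, 0]],
  [0, [7.3, -31, 0], [0, 0, 0]],
])

```text
time: 12.6
ee_pos: [0.4867, 0.0334, 0.0894]
tcp_rot: [-180.0, 0.0, 103.3]
wrist_force: [-0.5, 0.4, -0.1]
opening: -0.0004
grasp_force: 0.0
```

Request:
step_arm([
  [0, [0.5, -2, 0], [0, 0, 0]],
  [0, [0.9, -4, 0], [0, 0, 0]],
  [0, [1.4, -6, 0], [0, 0, 0]],
  [0, [1.5, -6.5, 0], [0, 0, 0]],
  [0, [1.5, -6.5, 0], [0, 0, 0]],
  [0, [1.5, -6.5, 0], [0, 0, 0]],
])

```text
time: 13.2
ee_pos: [0.4881, 0.0272, 0.0894]
tcp_rot: [180.0, -0.0, 103.3]
wrist_force: [0.3, -0.0, 0.4]
opening: -0.0002
grasp_force: 0.0
```

Request:
step_arm([
  [0, [-2, 8, 0], [0, 0, 0]],
  [0, [-6, 30, 20], [0, 0, 0]],
  [1, [-12, 50, 60], [0, 0, 0]],
  [1, [-14, 55, 105], [0, 0, 0]],
  [1, [-14, 50, 150], [0, 0, 0]],
  [1, [-14, 45, 180], [0, 0, 0]],
  [1, [-14, 45, 190], [0, 0, 0]],
  [1, [-14, 45, 190], [0, 0, 0]],
])

```text
time: 14.0
ee_pos: [0.4745, 0.0726, 0.2805]
tcp_rot: [179.9, 0.0, 103.3]
wrist_force: [0.6, -0.3, -0.4]
opening: 0.0845
grasp_force: 0.0
```

```bash
python3 - <<'E'
from m import *
snap('wrist','w5'); prof('w5'); snap('side','d5')
a=cv2.resize(cv2.imread('pics/w5.png')[190:330,190:330],(400,400),interpolation=cv2.INTER_CUBIC)
b=cv2.resize(cv2.imread('pics/d5.png')[165:245,200:280],(400,400),interpolation=cv2.INTER_CUBIC)
cv2.imwrite('pics/c5.png',np.hstack([a,b]))
E
```

```text
-108 60.3 | -104 62.7 | -100 64.4 | -96 66.7 | -92 69.1 | -88 72.3 | -84 74.2 | -80 76.4 | -76 78.1 | -72 80.6 | -68 83.3 | -64 60.0 | -60 79.3 | -56 59.1 | -52 56.5 | -48 53.6 | -44 55.9 | -40 58.0 | -36 60.3 | -32 62.9 | -28 64.8 | -24 66.9 | -20 69.9 | -16 72.0 | -12 74.2 | -8 77.0 | -4 78.7 | 0 80.5 | 4 81.4 | 8 80.4 | 12 81.0 | 16 80.9 | 20 80.7 | 24 80.6 | 28 81.2 | 32 81.0 | 36 81.0 | 40 80.9 | 44 81.4 | 48 80.8 | 52 81.0 | 56 80.9 | 60 81.1 | 64 81.4 | 68 81.0 | 72 81.2 | 76 80.6 | 80 80.8 | 84 81.1 | 88 80.8 | 92 81.0 | 96 80.9 | 100 80.7 | 104 81.0 | 108 80.9 | 112 81.1 | 116 81.2 | 120 80.6 | 124 80.6 | 128 80.7 | 132 80.8 | 136 80.9 | 140 80.7 | 144 81.0 | 148 80.7 |
```

View pics/c5.png

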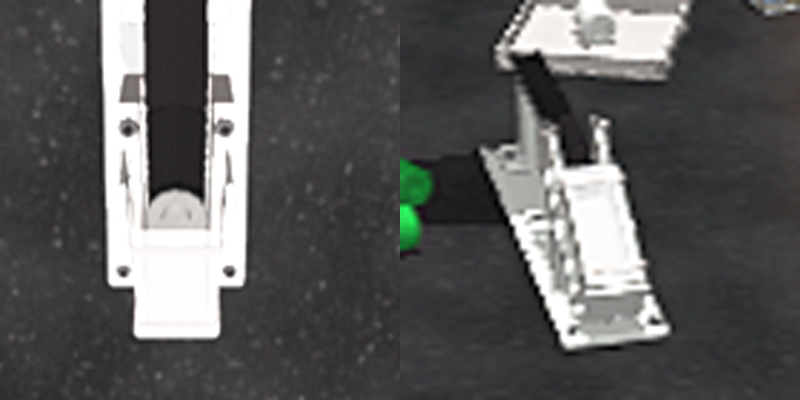

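The wrist crop shows the rear face of the second good spacer at (178,208), under the mouth of the roof. Floor is visible down to x ≈ −50 mm, which is about 72 mm above the stop and matches two spacers end to end. The rail is empty and the oversize one is in the tray.

```bash
python3 -c "
from workcell import bot
print(bot.job_done())"
```

```text
the job is handed in; nothing more can be done
None
```

The job is handed in at about 14 s of the 69 s allowed: both good spacers lie end to end in the tube, the oversize one (the middle of the row) is in the reject tray, and the arm never went near the timer or petri dish; the hand-in returned no verdict.

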